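Lower a tilted carving rest: free the ratchet pawl, push the rest flat, re-engage the pawl

ROBOT

A 7-joint arm with a two-finger parallel gripper is mounted at the origin on the work surface; the furniture and walls round the work are solid. World frame = base frame: x ahead of the robot, y to its left, z up, the work surface at z = 0. Lengths are in m, angles in rad, forces in N, time in s.
With the tool pointing down it reaches from about 0.4 to 0.875 m from the base axis. Payload 19.3 kg.
Tool frame: the origin (TCP) lies midway between the tips of the shut fingers; the grasp point (between the pads) lies 19 mm behind it; z points along the fingers, y is the line along which they close (so a half turn about z gives the same grasp; the last joint's range is limited). The gripper opens to 85 mm and grips with 20 to 120 N. Pads are 22 mm wide; open, the fingers measure 114 mm over their backs; the gripper's body (76 mm by 85 mm) begins 54 mm behind the grasp point. The pads swing forward as they close: fully open they stand 13 mm farther back than shut.
Start: joints at [1.238, 0.521, -0.036, 1.599, 0.021, 1.021, -0.113], TCP at [0.162, -0.604, 0.231] pointing down, gripper open.
Joint ranges: [-2.91, 2.91], [-0.3, 2.13], [-1.5, 1.42], [0.17, 2.43], [-1.26, 4.41], [0.16, 1.93], [-2.52, 2.52]. Speed limits (rad/s): [1.89, 1.89, 2.39, 2.39, 3.01, 3.01, 3.01].

INTERFACE

Orientations are given as [roll, pitch, yaw] about the fixed x, y, z axes, in that order (R = Rz(yaw) Ry(pitch) Rx(roll)).
In Python, from workcell import * gives the robot as it stands. The module is installed in compiled form; this text tells all that it offers.
- The arm moves only by the tool play_rows, never from a script. Its argument "deltas" is a list of rows, each a list of 7 numbers: the shift along the tool's x, y, z in units of 500 mm (1.0 is 500 mm), then the turn, a rotation vector about the tool's x, y, z in units of 120 degrees (1.0 is 120 degrees), then the closure, from 0 (fully open) to 1 (shut). A call has 1 to 10 rows; each row is the pose to reach, as a shift and turn from the pose commanded when the call began, along the tool's axes at that moment; what a row does not reach only later rows make up. A row lasts 1/10 s, in which the tool goes at most 50 mm and 8.59 degrees, less where a joint would pass 70% of its speed; a pose out of reach is approached as far as the arm can. A call with a number of a shift or a turn outside -1 to 1 is refused whole. A call with a gripper value outside its range is refused whole. The fingers move at their own pace and stop on an object; "newtons" is the grip in N (left out, the last holds). Time passes only in rows, so rows that repeat a pose let the fingers close. It gives the time, the measured TCP pose, the force, the opening and the grip force at its end, in the units of the state.
- observe(): the state, without advancing time (a new reading comes with each control period).
- grab_frame(name): name is "scene" or "top" or "wrist"; returns the picture (400x640x3 uint8, red, green, blue); there is no depth.
- get_calibration(name): a dict with "fovy" (degrees; the focal length in pixels is half the picture's height over the tangent of half this angle, whatever the lens; pixels are square), "cx", "cy" (the principal point, pixels), "k1" (the pictures are not rectified: a ray, as slopes to the right and down, at radius r is drawn at 1 + k1 r^2 times it, then the intrinsics apply), "xyz" and "rotation" of the camera in the world. Camera axes: x right, y down, z forward; pixel columns grow to the right and rows downward; lengths in m; the calibration is good to about 2 mm. A picture is of the moment at which its call begins: read the wrist's pose just before it. get_calibration takes no time and is no camera call; for the wrist camera it gives the pose at the moment of the call.
- job_done(): hands the job in; it is judged then, once.
The state is a dict: "clock": time; "qpos": joint angles; "qd": joint speeds; "joint_efforts": joint torques, N m; "position": TCP position; "tool_rot": TCP orientation; "force": force on the tool from outside, world axes, zero at the start; "moment": the same for the moment, N m; "grip_width": finger opening in m; "finger_force": force on a finger pad.
Only numpy, scipy, OpenCV 4.12 (cv2) and the standard library are available. Lean on these libraries where they do the work, as an engineer would, in place of code of your own. Each camera call takes 0.05 s, during which the arm holds its last target. There are 200 camera calls.

TASK

Lower the tilted carving rest so that its slate lies level: press down the raised end of the rocker beside the rest until the pawl snaps clear of the ratchet teeth and stays out, push the rest's high edge down until the rest lies fully flat on its stops, then press the rocker's other end so that the pawl snaps back in and will catch when the rest is next raised. Only press and push with the fingertips: lift nothing, keep off the slate, and leave the tools on the bench where they lie.

Things in the scene. Friction and masses are not known exactly. Their poses are not given: they have to be found in the camera images.
- rest_base: grey steel base of the carving rest, bolted down: plate 220 x 280 mm, 8 mm thick. Origin on the bench under its middle; x runs from the hinge edge (near the robot) to the edge that rises, y along the hinge, z up. Hinge axis along y at x -100, z 65 mm; pawl shaft along y at x 16, z 54 mm. The rocker stands clear, 75 mm outside the board's -y edge (right, seen from the hinge)
- rest (a joint): angle of the hinged rest, rad: 0 = flat on two rubber stops, positive = far edge raised (0.44 to 0.66 at start). Plywood board 201 x 260 x 18 mm, top 79 mm above the bench when flat. Weight balanced by springs; the stiff hinge stays where left. Pawl out: 4 to 9 N straight down at rest_edge moves it. Pawl in: it sinks to the next tooth at most (6 degrees apart)
- rest_edge (a point): where to push down: on the bare top face of the board, midway along y, 188 mm from the hinge axis, 30 mm from the high far edge. Turns with the rest (x along the board away from the hinge, z out of its face). Toward the hinge the slate begins 38 mm away; two steel dogs 75 mm to either side begin 14 mm away
- pawl (a joint): angle of the pawl and its rocker about the shaft, rad: 0 = fully in the teeth, 0.52 = fully out. An over-centre spring snaps it from the middle (0.26) to whichever side it is nearer, where it stays. It starts in the teeth (0 to 0.12)
- far_pad (a point): centre of the top of the rocker's far pad (28 x 30 mm, ribbed steel), 36 mm from the shaft, away from the robot. About 75 mm above the bench while the pawl is in, 57 mm when out. Pressed down 12 mm or more (5 to 7 N at first, then less) the pawl snaps out; it meets its stop at 18 mm
- near_pad (a point): centre of the top of the rocker's near pad, of the same size, 36 mm from the shaft toward the robot. About 57 mm above the bench while the pawl is in, 75 mm when out. Pressed down 12 mm or more it snaps the pawl back in; stop at 18 mm
- slab: slate slab 120 mm (x) by 237 mm (y), 44 mm thick, held on the rest between a wooden ledge and two steel dogs; not to be touched. Origin at the centre of its underside, 90 mm from the hinge axis; it turns with the rest
- tooth_chisel: steel claw chisel 215 mm long, 18 mm thick, lying to the right of the rocker; a bystander, leave it. Origin at the centre of its underside
- flat_chisel: steel flat chisel 197 mm long, 17 mm thick, lying beside the claw chisel; a bystander, leave it. Origin at the centre of its underside
- cork: cork sanding block 61x96x33 mm, flat on the bench to the right of the chisels; a bystander, leave it. Origin at the centre of its underside

How it is judged:
On the way, in this order (a step that is already met when the one before it is completed fails the run):
1. the pawl is pressed out of the teeth and stays out, the rest still raised (value of joint pawl above 0.4 rad and value of joint rest above 0.25 rad), for 0.2 s.
2. with the pawl out, the rest is pushed down flat (value of joint pawl above 0.4 rad and value of joint rest below 0.03 rad), for 0.2 s.
3. the pawl is pressed back into the teeth with the rest flat (value of joint pawl below 0.1 rad and value of joint rest below 0.03 rad), for 0.2 s.
At the end, for the whole second after the job is handed in: the rest lies flat (hinge within 0.03 rad of its stops) and at rest, with the pawl back in the teeth (pawl angle under 0.10 rad) (all of step 3 and angular speed of slab below 0.05 rad/s); the robot touches nothing.
It fails at once if the rest is raised above where it can stand at the start (value of joint rest above 0.71 rad).
It fails at once if the slate is pressed or knocked (over 2 N) (contact force between any of the fingers, the arm and slab above 2 N).
It fails at once if a bystander is moved more than 25 mm, or lifted (distance of any of tooth_chisel, flat_chisel, cork from where it was at the start of the episode above 0.025 m).
It also fails if it takes over 56 s, if anything falls off the work surface, if the arm or the gripper's body presses on something with over 40 N, if the wrist force passes 120 N, or if a joint passes its speed limit or range.

## Working session

There is one attempt and no reset: what is moved stays moved. The work goes in short steps, Python scripts to look and compute and a tool call to move; the robot and the scene stay as the last step left them, time stands still between calls to the robot, and variables do not carry over. Pictures are saved under pics/ and viewed, at most 10 in all, crops included, and the job is handed in when it is done.

Besides the shell and the picture viewer there is one more tool, called after "Call:" in YAML: its name, and indented under it one key for each argument. play_rows: Moves the arm, as the interface text tells. Its arguments: {"type":"object","properties":{"deltas":{"type":"array"},"newtons":{"type":"number"}},"required":["deltas"]}

```bash
mkdir -p pics; cat > h.py <<'E'
from workcell import *
import numpy as np, cv2
from scipy.spatial.transform import Rotation as Ro
def cal(n):
    c=get_calibration(n); f=200/np.tan(np.radians(c["fovy"])/2)
    K=np.array([[f,0,c["cx"]],[0,f,c["cy"]],[0,0,1.]]); R=np.array(c["rotation"])
    if R.shape!=(3,3): R=Ro.from_euler('xyz',R).as_matrix()
    return K,np.array([c["k1"],0,0,0,0.]),R,np.array(c["xyz"])
def ray(n,uv,c=None):
    K,d,R,t=c or cal(n)
    s=(np.array(uv,float)-[K[0,2],K[1,2]])/K[0,0]; rd=np.linalg.norm(s); r=rd
    for _ in range(30): r=rd/(1+d[0]*r*r)
    if rd>0: s=s*r/rd
    v=R@np.array([s[0],s[1],1]); return t,v/np.linalg.norm(v)
def onz(n,uv,z,c=None):
    t,v=ray(n,uv,c); return t+v*(z-t[2])/v[2]
def proj(n,P,c=None):
    K,d,R,t=c or cal(n); p=(np.atleast_2d(P)-t)@R; s=p[:,:2]/p[:,2:]
    s=s*(1+d[0]*(s**2).sum(1,keepdims=True)); return s*K[0,0]+[K[0,2],K[1,2]]
def tri(obs):
    A=np.zeros((3,3));b=np.zeros(3)
    for n,uv in obs:
        t,v=ray(n,uv);M=np.eye(3)-np.outer(v,v);A+=M;b+=M@t
    return np.linalg.solve(A,b)
E
python3 - <<'E'
from h import *
print(observe())
for n in("scene","top"):
    print(get_calibration(n)); cv2.imwrite(f"pics/{n}0.png",grab_frame(n)[:,:,::-1])
E
```

```text
{'clock': 0.0, 'qpos': array([ 1.2377954 ,  0.52198442, -0.03631177,  1.59998321,  0.02119152,
        1.02107789, -0.11276888]), 'qd': array([ 7.23897052e-05, -9.33657053e-05, -9.95106045e-04,  1.40991460e-04,
        4.13988822e-04,  2.82395160e-04, -4.91771806e-04]), 'joint_efforts': array([ 2.86209715e-04, -9.27106619e+01,  1.97950311e+00, -3.69932020e+01,
        1.77148153e-02,  8.13624880e-03,  5.60640933e-05]), 'position': array([ 0.16224353, -0.60324578,  0.23075322]), 'tool_rot': array([-3.14052711e+00,  7.54880996e-05,  2.62803680e-01]), 'force': array([-0.47166695, -0.22575985, -0.09382817]), 'moment': array([-0.00569814,  0.00976333, -0.00652347]), 'finger_force': 0.0, 'grip_width': 0.08488641155476256}
{'fovy': 42.54697836885547, 'cx': 315.86300306907737, 'cy': 200.42692325991348, 'k1': -0.11958976145639941, 'xyz': array([0.40909375, 0.44273194, 0.80686336]), 'rotation': array([-2.37097805, -0.02037158, -3.00224825])}
{'fovy': 45.28774023591697, 'cx': 325.8013819064968, 'cy': 193.4188089294392, 'k1': -0.12980444489688434, 'xyz': array([ 0.27487559, -0.26737736,  1.01491959]), 'rotation': array([-2.9456909 ,  0.01769829, -1.58330081])}
```

View pics/scene0.png

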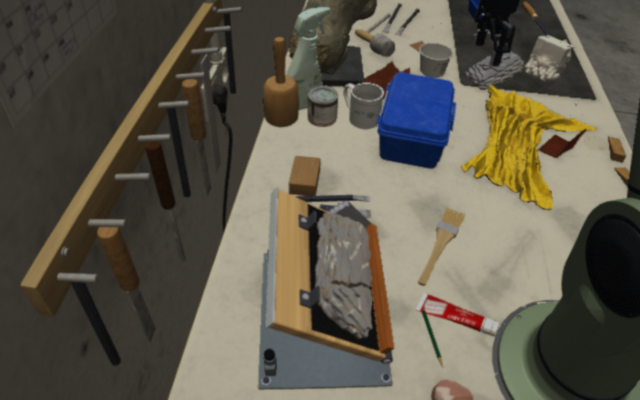

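View pics/top0.png

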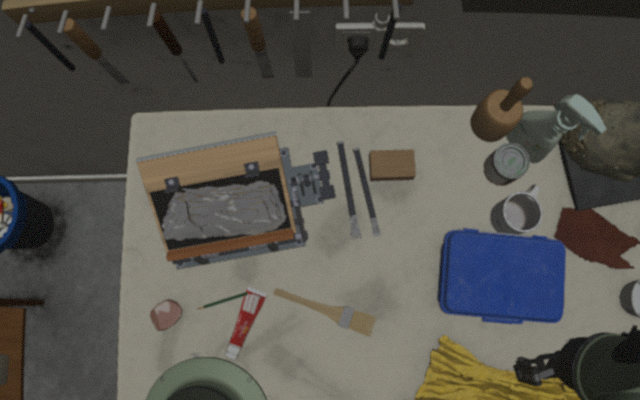

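The scene view shows the tilted rest around (330,280). In the top view the rest spans (140-300,135-265), the rocker is near (315,180), the chisels near (350,190), and the cork at (392,164). I'll zoom in on the top view.

```bash
python3 - <<'E'
from h import *
im=cv2.imread("pics/top0.png")[120:280,130:400]
im=cv2.resize(im,(0,0),fx=2.96,fy=2.96,interpolation=cv2.INTER_CUBIC)
im=cv2.convertScaleAbs(im,alpha=1.7)
cv2.imwrite("pics/top0c.png",im)
c=cal("top")
for uv,z in [((320,158),.075),((320,195),.057),((300,243),.008),((140,160),.15),((278,138),.15),((180,265),.008)]: print(uv,onz("top",uv,z,c).round(3))
E
```

```text
(320, 158) [ 0.535 -0.242  0.075]
(320, 195) [ 0.462 -0.241  0.057]
(300, 243) [ 0.369 -0.196  0.008]
(140, 160) [0.518 0.102 0.15 ]
(278, 138) [ 0.555 -0.165  0.15 ]
(180, 265) [0.325 0.059 0.008]
```

View pics/top0c.png

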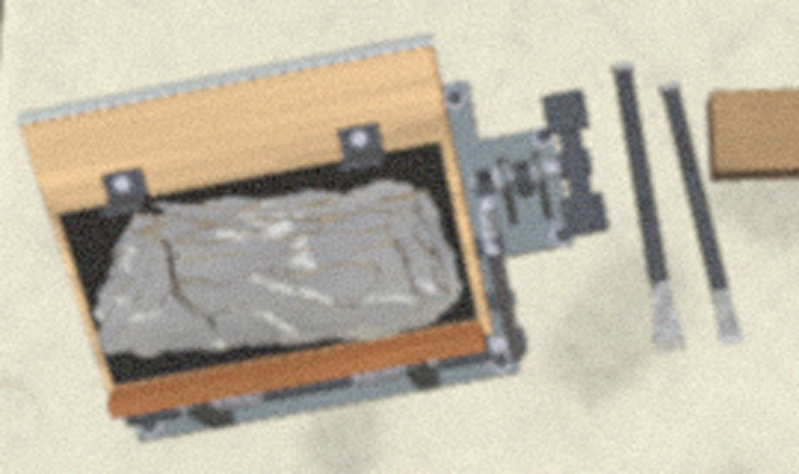

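The crop shows the rocker's far pad at crop (565,110) and its near pad at (588,213). The base plate's near corners are at about (140,438) and (520,372). The board's top far edge runs from (22,125) to (432,47).

```bash
cat > m.py <<'E'
from h import *
c=cal("top"); f=lambda u,v:(130+(u+.5)/2.96-.5,120+(v+.5)/2.96-.5)
F=onz("top",f(565,110),.075,c);N=onz("top",f(588,213),.057,c)
print("far",F.round(4),"near",N.round(4),"dist",np.linalg.norm((F-N)[:2]),"yaw",np.arctan2(*(F-N)[1::-1]))
L=onz("top",f(140,438),.008,c);Rr=onz("top",f(520,372),.008,c);d=(L-Rr)[:2]
yaw=np.arctan2(-d[0],d[1]);print("plate edge",L.round(4),Rr.round(4),np.linalg.norm(d),"yaw",yaw)
ex=np.array([np.cos(yaw),np.sin(yaw)]);ey=np.array([-ex[1],ex[0]])
O1=(L+Rr)[:2]/2+.11*ex
print("O from plate",O1,"pads in base:",[( (p[:2]-O1)@ex,(p[:2]-O1)@ey) for p in(F,N)])
from scipy.optimize import least_squares
# board far edge corners (top face, 201+? from hinge): far edge 218 mm, half width 130, z +14
def pt(O,x,y,n,th):
    a=-.1+x*np.cos(th)-n*np.sin(th); return np.r_[O+ex*a+ey*y,.065+x*np.sin(th)+n*np.cos(th)]
ob=np.array([f(22,125),f(432,47)])
g=lambda q:(proj("top",[pt(q[:2],.218,.13,.014,q[2]),pt(q[:2],.218,-.13,.014,q[2])],c)-ob).ravel()
s=least_squares(lambda q:np.r_[g(q),(q[:2]-O1)/.004],[*O1,.55]);print("O,th",s.x,"res",s.fun)
print("rest_edge",pt(s.x[:2],.188,0,.014,s.x[2]).round(4),"scene corners",proj("scene",[pt(s.x[:2],.218,y,.014,s.x[2]) for y in(.13,-.13)]).round(0))
E
python3 m.py
```

```text
far [ 0.5376 -0.2433  0.075 ] near [ 0.4688 -0.258   0.057 ] dist 0.07027689025592018 yaw 0.20971232966589864
plate edge [0.3194 0.0659 0.008 ] [ 0.3644 -0.2077  0.008 ] 0.27720058045020435 yaw 0.16295787066337686
O from plate [ 0.45042899 -0.05305875] pads in base: [(np.float64(0.05511920995224669), np.float64(-0.20190544408483863)), (np.float64(-0.015080882376609029), np.float64(-0.20519000510007085))]
O,th [ 0.4482029  -0.05114566  0.55989227] res [-0.42087144 -0.4970975   0.60556304  0.21064585 -0.55652291  0.47827272]
rest_edge [ 0.4994 -0.0427  0.1767] scene corners [[274. 323.]
 [279. 189.]]
```

```bash
cat >> h.py <<'E'
def delta(P,yaw=.17):
    s=observe(); R=Ro.from_euler('xyz',s["tool_rot"]); 
    d=R.inv().apply(np.array(P)-s["position"])/.5
    r=(R.inv()*Ro.from_euler('xyz',[np.pi,0,yaw])).as_rotvec()/np.radians(120)
    print(np.r_[d,r].round(4), "at",s["position"].round(4),s["force"].round(2),s["clock"])
E
python3 - <<'E'
from h import *
delta([.162,-.603,.29]);delta([.34,-.43,.29]);delta([.537,-.244,.22])
E
```

```text
[-4.000e-04 -8.000e-04 -1.184e-01 -5.000e-04  1.000e-04  4.430e-02] at [ 0.1623 -0.6033  0.2308] [-0.78 -0.63 -0.11] 0.1
[ 4.333e-01 -2.424e-01 -1.182e-01 -5.000e-04  1.000e-04  4.430e-02] at [ 0.1623 -0.6033  0.2308] [-0.78 -0.63 -0.11] 0.1
[ 9.104e-01 -4.992e-01  2.200e-02 -5.000e-04  1.000e-04  4.430e-02] at [ 0.1623 -0.6033  0.2308] [-0.78 -0.63 -0.11] 0.1
```

Call:
play_rows:
  deltas:
    - [0,0,-0.118,0,0,0,1]
    - [0,0,-0.118,0,0,0,1]
    - [0.433,-0.242,-0.118,0,0,0.044,1]
    - [0.433,-0.242,-0.118,0,0,0.044,1]
    - [0.433,-0.242,-0.118,0,0,0.044,1]
    - [0.433,-0.242,-0.118,0,0,0.044,1]
    - [0.433,-0.242,-0.118,0,0,0.044,1]
    - [0.433,-0.242,-0.118,0,0,0.044,1]
    - [0.433,-0.242,-0.118,0,0,0.044,1]
    - [0.433,-0.242,-0.118,0,0,0.044,1]
  newtons: 60

```text
clock: 1.1
position: [0.3393, -0.4311, 0.2903]
tool_rot: [3.141, 0.0, 0.169]
force: [0.6, -1.6, -0.8]
grip_width: 0.0003
finger_force: 0.0
```

```bash
python3 - <<'E'
from h import *
delta([.537,-.244,.20])
E
```

```text
[ 4.530e-01 -3.023e-01  1.803e-01  1.000e-04  2.000e-04 -3.000e-04] at [ 0.3393 -0.4311  0.2903] [ 0.55 -1.64 -0.76] 1.1
```

Call:
play_rows:
  deltas:
    - [0.453,-0.302,0.18,0,0,0,1]
    - [0.453,-0.302,0.18,0,0,0,1]
    - [0.453,-0.302,0.18,0,0,0,1]
    - [0.453,-0.302,0.18,0,0,0,1]
    - [0.453,-0.302,0.18,0,0,0,1]
    - [0.453,-0.302,0.18,0,0,0,1]
    - [0.453,-0.302,0.18,0,0,0,1]
    - [0.453,-0.302,0.18,0,0,0,1]
    - [0.453,-0.302,0.18,0,0,0,1]

```text
clock: 2.0
position: [0.5367, -0.2451, 0.2005]
tool_rot: [3.141, 0.0, 0.168]
force: [-0.4, 0.4, 0.1]
grip_width: 0.0001
finger_force: 0.0
```

```bash
python3 - <<'E'
from h import *
delta([.537,-.244,.085])
c=cal("wrist"); im=grab_frame("wrist")[:,:,::-1].copy(); im=cv2.convertScaleAbs(im,alpha=1.5)
print(c[3])
for P in([.5376,-.2433,.075],[.4688,-.258,.057],[.537,-.244,.2]):
    p=proj("wrist",P,c)[0]; print(p)
    if abs(p).max()<900: cv2.drawMarker(im,(int(p[0]),int(p[1])),(0,0,255),0,10)
cv2.imwrite("pics/w1.png",im)
E
```

```text
[ 1.00e-03 -2.20e-03  2.31e-01  3.00e-04  1.00e-04 -9.00e-04] at [ 0.5367 -0.2451  0.2005] [-0.36  0.36  0.07] 2.0
[ 0.60720022 -0.23203757  0.34315539]
[316.54234083 186.91314044]
[319.52270154 247.79886144]
[317.2744085  249.15378727]
```

View pics/w1.png

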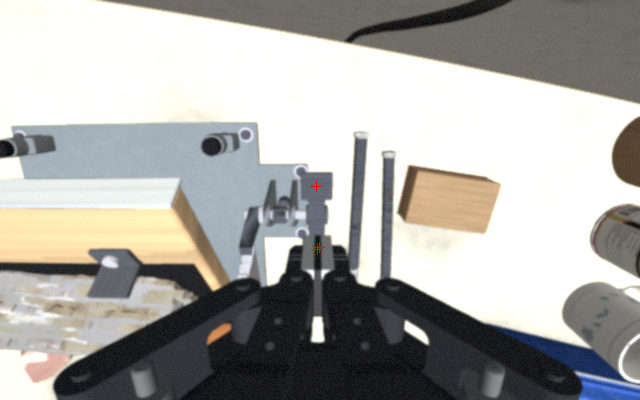

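The far pad is at (316,187) in the wrist view, on the predicted mark, so I'll press it now.

Call:
play_rows:
  deltas:
    - [0.001,-0.002,0.1,0,0,0,1]
    - [0.001,-0.002,0.19,0,0,0,1]
    - [0.001,-0.002,0.23,0,0,0,1]
    - [0.001,-0.002,0.25,0,0,0,1]
    - [0.001,-0.002,0.26,0,0,0,1]
    - [0.001,-0.002,0.27,0,0,0,1]
    - [0.001,-0.002,0.28,0,0,0,1]
    - [0.001,-0.002,0.284,0,0,0,1]
    - [0.001,-0.002,0.286,0,0,0,1]
    - [0.001,-0.002,0.286,0,0,0,1]

```text
clock: 3.05
position: [0.5385, -0.2427, 0.0593]
tool_rot: [3.14, -0.001, 0.17]
force: [-6.6, 2.0, 28.0]
grip_width: 0.0001
finger_force: 12.8
```

Call:
play_rows:
  deltas:
    - [0,0,-0.08,0,0,0,1]
    - [0,0,-0.18,0,0,0,1]
    - [0,0,-0.28,0,0,0,1]
    - [0,0,-0.36,0,0,0,1]
    - [0,0,-0.36,0,0,0,1]
    - [0,0,-0.36,0,0,0,1]

```text
clock: 3.65
position: [0.538, -0.2424, 0.2385]
tool_rot: [3.14, -0.002, 0.17]
force: [-0.4, 1.0, -0.2]
grip_width: -0.0001
finger_force: 0.0
```

```bash
python3 - <<'E'
from h import *
delta([.4994,-.0427,.24]);delta([.4994,-.0427,.19])
im=cv2.convertScaleAbs(grab_frame("wrist")[:,:,::-1],alpha=1.5)
t=cv2.convertScaleAbs(grab_frame("top")[:,:,::-1],alpha=1.5)
cv2.imwrite("pics/w2.png",np.hstack([cv2.resize(im[120:300,200:400],(400,360)),cv2.resize(t[120:280,230:400],(382,360))]))
E
```

```text
[-8.400e-03 -4.067e-01 -3.600e-03  6.000e-04 -8.000e-04  2.000e-04] at [ 0.538  -0.2424  0.2385] [-0.42  0.98 -0.16] 3.65
[-8.500e-03 -4.069e-01  9.640e-02  6.000e-04 -8.000e-04  2.000e-04] at [ 0.538  -0.2424  0.2385] [-0.42  0.98 -0.16] 3.65
```

View pics/w2.png

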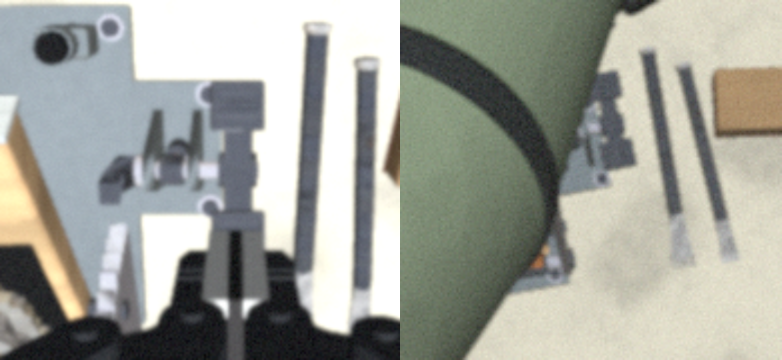

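The pawl arm has swung clear of the rack, and the far pad is now lower. Next is the rest edge.

Call:
play_rows:
  deltas:
    - [-0.008,-0.407,-0.004,0,0,0,1]
    - [-0.008,-0.407,-0.004,0,0,0,1]
    - [-0.008,-0.407,-0.004,0,0,0,1]
    - [-0.008,-0.407,-0.004,0,0,0,1]
    - [-0.008,-0.407,-0.004,0,0,0,1]
    - [-0.008,-0.407,-0.004,0,0,0,1]
    - [-0.008,-0.407,0.05,0,0,0,1]
    - [-0.008,-0.407,0.096,0,0,0,1]
    - [-0.008,-0.407,0.096,0,0,0,1]
    - [-0.008,-0.407,0.096,0,0,0,1]

```text
clock: 4.75
position: [0.4994, -0.0432, 0.1892]
tool_rot: [-3.141, 0.001, 0.169]
force: [0.1, -0.8, 0.4]
grip_width: -0.0001
finger_force: 0.0
```

```bash
python3 - <<'E'
from h import *
delta([.4994,-.0427,.19])
im=cv2.convertScaleAbs(grab_frame("wrist")[:,:,::-1],alpha=1.5)
cv2.imwrite("pics/w3.png",im)
E
```

```text
[ 0.0003 -0.001  -0.0015 -0.0001  0.0006 -0.0004] at [ 0.4994 -0.0432  0.1892] [ 0.14 -0.77  0.45] 4.75
```

View pics/w3.png

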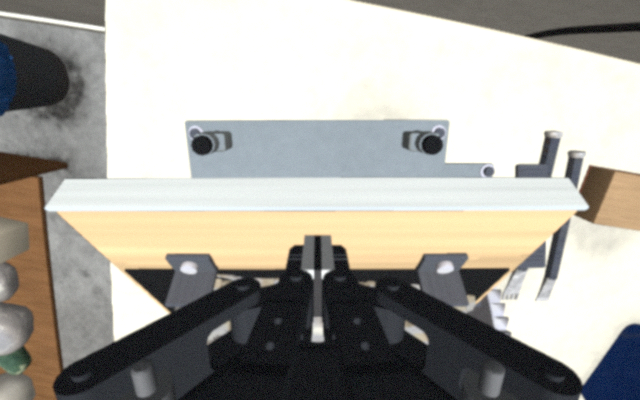

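The fingertips at (318,240) are over bare wood, midway between the dogs at (190,268) and (442,268). Now I'll push along the arc.

Call:
play_rows:
  deltas:
    - [0.006,0,0.02,0,0,0,1]
    - [0.012,0,0.045,0,0,0,1]
    - [0.022,0,0.061,0,0,0,1]
    - [0.032,0,0.078,0,0,0,1]
    - [0.04,0,0.095,0,0,0,1]
    - [0.047,0,0.112,0,0,0,1]
    - [0.053,0,0.13,0,0,0,1]
    - [0.059,0,0.148,0,0,0,1]
    - [0.059,0,0.148,0,0,0,1]

```text
clock: 5.7
position: [0.5281, -0.0369, 0.1139]
tool_rot: [-3.141, 0.002, 0.171]
force: [-0.4, 0.3, 0.2]
grip_width: 0.0001
finger_force: 0.0
```

Call:
play_rows:
  deltas:
    - [0.003,0,0.015,0,0,0,1]
    - [0.006,0,0.03,0,0,0,1]
    - [0.009,0,0.045,0,0,0,1]
    - [0.011,0,0.06,0,0,0,1]
    - [0.013,0,0.07,0,0,0,1]
    - [0.013,0,0.076,0,0,0,1]
    - [0.013,0,0.078,0,0,0,1]
    - [0.013,0,0.078,0,0,0,1]
    - [0.013,0,0.078,0,0,0,1]
    - [0.013,0,0.078,0,0,0,1]

```text
clock: 6.7
position: [0.5347, -0.036, 0.0773]
tool_rot: [3.141, 0.0, 0.171]
force: [-12.0, 1.6, 32.8]
grip_width: 0.0001
finger_force: 16.4
```

```bash
python3 - <<'E'
from h import *
delta([.468,-.257,.24])
a=cv2.convertScaleAbs(grab_frame("wrist")[:,:,::-1],alpha=1.5)
b=cv2.convertScaleAbs(grab_frame("scene")[:,:,::-1],alpha=1.5)
cv2.imwrite("pics/w4.png",np.hstack([cv2.resize(a,(480,300)),b[150:400,200:450][:250].repeat(1,0) if 0 else cv2.resize(b[150:400,200:450],(300,300))]))
E
```

```text
[-2.065e-01  4.129e-01 -3.254e-01  1.000e-04  0.000e+00  3.000e-04] at [ 0.5347 -0.036   0.0773] [-12.02   1.64  32.77] 6.7
```

View pics/w4.png

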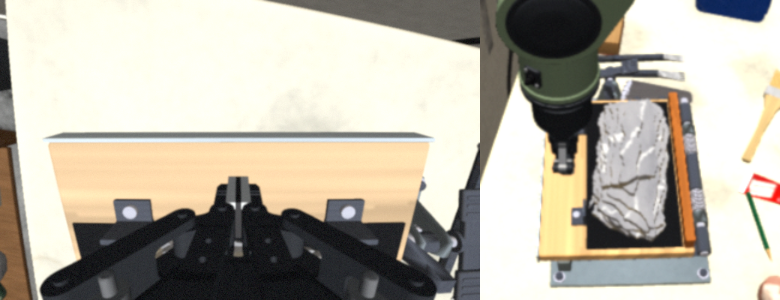

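The board is flat on its stops: 33 N at z 0.077, and the scene view shows it level. I'll lift off and move over the near pad.

Call:
play_rows:
  deltas:
    - [0,0,-0.06,0,0,0,1]
    - [0,0,-0.16,0,0,0,1]
    - [0,0,-0.26,0,0,0,1]
    - [0,0,-0.325,0,0,0,1]
    - [-0.206,0.413,-0.325,0,0,0,1]
    - [-0.206,0.413,-0.325,0,0,0,1]
    - [-0.206,0.413,-0.325,0,0,0,1]
    - [-0.206,0.413,-0.325,0,0,0,1]
    - [-0.206,0.413,-0.325,0,0,0,1]
    - [-0.206,0.413,-0.325,0,0,0,1]

```text
clock: 7.8
position: [0.4665, -0.2619, 0.2384]
tool_rot: [3.14, 0.001, 0.164]
force: [-0.2, 0.8, -0.3]
grip_width: 0.0002
finger_force: 0.0
```

Call:
play_rows:
  deltas:
    - [0,0,0,0,0,0,1]

```text
clock: 7.9
position: [0.4683, -0.2576, 0.2385]
tool_rot: [-3.141, 0.0, 0.169]
force: [0.7, 0.2, -0.2]
grip_width: 0.0
finger_force: 0.0
```

```bash
python3 - <<'E'
from h import *
delta([.468,-.257,.085])
a=cv2.convertScaleAbs(grab_frame("wrist")[:,:,::-1],alpha=1.5)
c=cal("wrist")
for P in([.5376,-.2433,.057],[.4688,-.258,.075]): cv2.drawMarker(a,tuple(int(v) for v in proj("wrist",P,c)[0]),(0,0,255),0,8)
cv2.imwrite("pics/w5.png",a)
E
```

```text
[-3.00e-04 -1.20e-03  3.07e-01 -1.00e-04  0.00e+00 -4.00e-04] at [ 0.4683 -0.2576  0.2385] [ 0.7   0.23 -0.17] 7.9
```

View pics/w5.png

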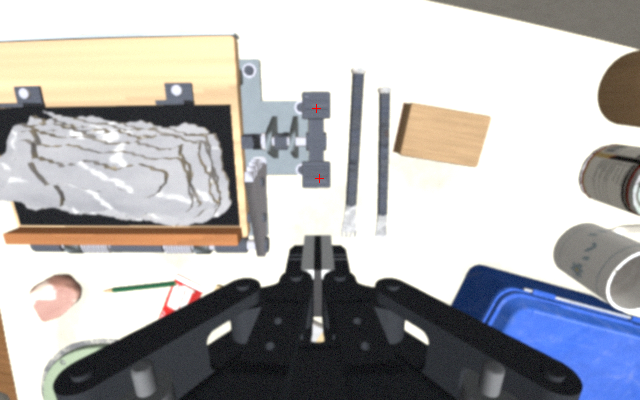

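The rest is flat. The near pad is centred at (316,174), about 3 mm from the mark at (319,178), so I'll shift slightly and press.

Call:
play_rows:
  deltas:
    - [0.006,-0.005,0.1,0,0,0,1]
    - [0.006,-0.005,0.2,0,0,0,1]
    - [0.006,-0.005,0.29,0,0,0,1]
    - [0.006,-0.005,0.32,0,0,0,1]
    - [0.006,-0.005,0.335,0,0,0,1]
    - [0.006,-0.005,0.345,0,0,0,1]
    - [0.006,-0.005,0.355,0,0,0,1]
    - [0.006,-0.005,0.362,0,0,0,1]
    - [0.006,-0.005,0.364,0,0,0,1]
    - [0.006,-0.005,0.364,0,0,0,1]

```text
clock: 8.95
position: [0.4722, -0.2542, 0.0593]
tool_rot: [3.14, -0.003, 0.171]
force: [-8.1, 6.0, 40.1]
grip_width: 0.0001
finger_force: 20.8
```

Call:
play_rows:
  deltas:
    - [0,0,-0.08,0,0,0,1]
    - [0,0,-0.18,0,0,0,1]
    - [0,0,-0.28,0,0,0,1]
    - [0,0,-0.36,0,0,0,1]
    - [0,0,-0.36,0,0,0,1]
    - [0,0,-0.36,0,0,0,1]
    - [0,0,-0.36,0,0,0,1]

```text
clock: 9.65
position: [0.4707, -0.254, 0.2364]
tool_rot: [-3.141, 0.0, 0.171]
force: [0.4, -0.8, 0.4]
grip_width: 0.0002
finger_force: 0.0
```

```bash
python3 - <<'E'
from h import *
delta([.468,-.257,.085])
a=cv2.convertScaleAbs(grab_frame("wrist")[:,:,::-1],alpha=1.5)
b=cv2.imread("pics/w5.png")
cv2.imwrite("pics/w6.png",np.hstack([cv2.resize(x[40:260,200:400],(400,440)) for x in(b,a)]))
E
```

```text
[-6.300e-03  5.100e-03  3.028e-01 -1.000e-04  2.000e-04  3.000e-04] at [ 0.4707 -0.254   0.2364] [ 0.36 -0.77  0.41] 9.65
```

View pics/w6.png

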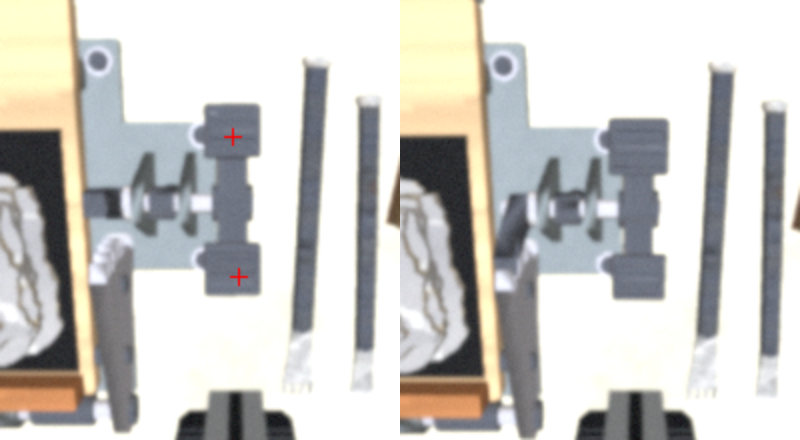

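The pawl arm is back against the rack and the far pad is up. The rest is still flat, the chisels haven't moved, and the arm is clear.

```bash
python3 -c "
from workcell import *
print(job_done())"
```

```text
the job is handed in; nothing more can be done
None
```

I pressed the pawl out, pushed the rest flat on its stops and snapped the pawl back into the teeth, then handed the job in at about 10 s with the arm clear; no verdict came back, but the last camera view showed the rest flat, the pawl in and the chisels unmoved.

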